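# Pin the front bar of the spice rack shut

## Task

Swing the front bar of the wooden spice rack shut until the eye at its free end lies between the two knuckles of the rack's right-hand front post. Then take the longer pin, the one with the larger knob, from the little stand and drop it from above through upper knuckle, eye and lower knuckle until its collar sits flat on the upper knuckle, and let go.

Things in the scene. Friction and masses are not known exactly. Their poses are not given: they have to be found in the camera images.
- fork_mouth (a point): Hole centre on top of the upper of two wood knuckles, right front post of the fixed light-wood spice rack (three jars, 118 mm high). z up, x to the rack's back, y along its front to the hinge post. 115 mm above worktop. Knuckles: rings 48 mm across, 24 mm vertical hole; upper 0-10 mm, lower 36-46 mm below this point; post behind them, no higher. Bar's hinge axis: 200 mm along +y.
- bar (a joint): Angle of the rack's front bar on its vertical hinge at the left front post: 0 = shut at its stop, along the rack's front, eye in line with both knuckles; grows (to 1.3) as it swings out to the front (rack -x). Starts 0.45 to 0.85. Light-wood bar 14 mm thick, 18 mm high, 14-32 mm below fork_mouth's level. Stays where left; under 1 N at its end moves it.
- bar_eye (a point): Centre of the eye at the bar's free end, 200 mm from the hinge axis, half-way up: upright ring 44 mm across, 18 mm high, 24 mm vertical hole. Its -y axis points outward along the bar, its +x axis across the bar to the rack's side. Bar shut: 23 mm below fork_mouth.
- long_pin_knob (a point): Centre of the longer wood pin's knob, to grip: upright cylinder 26 mm wide, 40 high. Collar 40 mm wide, 5 thick, underside 25 mm below; then shaft 12 mm wide, 64 long, last 14 tapering to 6. z up its axis. Hangs by its collar in a 20 mm hole of a dark-wood bridge (60x170 mm, 80 high) standing on the worktop; 90 mm beside it a shorter pin, knob 18 mm wide, 26 high. 80 g.
Things that resemble listed ones, but are neither listed nor needed, are in the scene too. Leave any orange, pink or red look-alike of the part that bears long_pin_knob alone.

How it is judged:
By the outcome, as a careful person would: the job done as asked, in the order asked, and still so for the second after the job is handed in, with the robot touching nothing.
It also fails if it takes over 54 s, if anything falls off the work surface, if the arm or the gripper's body presses on something with over 40 N, if the wrist force passes 120 N, or if a joint passes its speed limit or range.

## Robot

A 6-joint arm with a two-finger parallel gripper is mounted at the origin on a cart in front of the work surface, level with it; the furniture and walls round the work are solid. World frame = base frame: x ahead of the robot, y to its left, z up, the work surface at z = 0. Lengths are in m, angles in rad, forces in N, time in s.
With the tool pointing down it reaches from about 0.25 to 0.725 m from the base axis. Payload 4 kg.
Tool frame: the origin (TCP) lies between the finger pads; the fingertips stand 8 mm ahead of it and the grasp point (between the pads) lies 11 mm behind it; z points along the fingers, y is the line along which they close (so a half turn about z gives the same grasp; the last joint's range is limited). The gripper opens to 85 mm and grips with 20 to 120 N. Pads are 22 mm wide; open, the fingers measure 114 mm over their backs; the gripper's body (76 mm by 85 mm) begins 54 mm behind the grasp point. The pads swing forward as they close: fully open they stand 13 mm farther back than shut.
Start: joints at [0, 0.241, 0.005, 1.335, 0, 1.571], TCP at [0.5, -0, 0.239] pointing down, gripper open.
Joint ranges: [-2.72, 2.72], [-1.05, 1.87], [-1.09, 1.28], [-1.99, 2.15], [-1.42, 1.44], [-3.14, 3.14]. Speed limits (rad/s): [2.79, 2.79, 3.14, 3.14, 3.14, 3.14].

## Interface

Orientations are given as a unit quaternion [x, y, z, w].
In Python, from workcell import status, viewer, bot gives the robot as it stands.
- The arm moves only by the tool servo_tool, never from a script. Its argument "commands" is a list of rows, each a list of 5 numbers: the finger opening in mm, from 0 to 85.4, then the shift along the tool's x, y, z in mm, then the turn about the tool's z in rad. A call has 1 to 20 rows; each row shifts and turns the commanded pose from where the row before left it, along the tool's axes as they then stand; what a row does not reach is not made up. A row lasts 1/8 s, in which the tool goes at most 62.5 mm and 10.7 degrees, less where a joint would pass 70% of its speed; a pose out of reach is approached as far as the arm can. A call is refused whole if a number of a shift passes 62.5 or a number of a turn 0.188, either way. A call with a gripper value outside its range is refused whole. The fingers move at their own pace and stop on an object; the grip force is fixed at half the most. Time passes only in rows, so rows that do not move let the fingers close. It gives the time, the measured TCP pose, the force, the opening and the grip force at its end, in the units of the state.
- status.get_obs(): the state, without advancing time (a new reading comes with each control period).
- viewer.camera(name): name is "scene" or "side" or "wrist"; returns (picture, depth): 420x560x3 uint8, red, green, blue; 420x560 float32, m along the optical axis (not along the pixel's ray), 0 where there is no reading.
- viewer.get_calibration(name): a dict with "camera_matrix" (3x3 intrinsics, pixels), "distortion" ([k1, k2, p1, p2, k3] as OpenCV has them; the pictures are not rectified), "R" (3x3) and "t" (3): a world point X has camera coordinates R X + t; the wrist camera has in their place "T_tool_cam" (4x4, takes a point from camera to tool coordinates, whose origin is the TCP and whose axes are the flange's). Camera axes: x right, y down, z forward; pixel columns grow to the right and rows downward; lengths in m; the calibration is good to about 2 mm. A picture is of the moment at which its call begins: read the wrist's pose just before it. get_calibration takes no time and is no camera call.
- bot.job_done(): hands the job in; it is judged then, once.
Trained networks look in the newest picture that a camera, given by its name, has taken for a name from the list of things; names that differ only in an ending like _2 or _b are one class to them, and where a whole thing is asked for, a point or a joint stands for the part that bears it (a point fixed in the world has none). Each returns a list of dicts, best first, with "p" (0 to 1); they miss things now and then, are a little off and sometimes report something else, mostly with a low value. They report only what shows in the picture. A call takes as long as a camera call. They do not tell look-alikes from the thing itself.
- viewer.masks_of(camera, label): "mask" (420x560 bool, what is visible of it) and "pixel" ([row, column] in pixels, amid what is visible of it).
- viewer.spot_point(camera, label): "pixel" ([row, column] in pixels: a listed point, or the origin of a listed thing).
The state is a dict: "clock": time; "joint_pos": joint angles; "joint_vel": joint speeds; "tau": joint torques, N m; "eef_pos": TCP position; "tool_rot": TCP orientation; "ft_force": force on the tool from outside, world axes, zero at the start; "ft_torque": the same for the moment, N m; "grip_width": finger opening in m; "grasp_force": force on a finger pad.
Only numpy, scipy, OpenCV 4.12 (cv2) and the standard library are available. Lean on these libraries where they do the work, as an engineer would, in place of code of your own. Each camera call takes 0.05 s, during which the arm holds its last target. There are 200 camera calls.

## Working session

There is one attempt and no reset: what is moved stays moved. The work goes in short steps, Python scripts to look and compute and a tool call to move; the robot and the scene stay as the last step left them, time stands still between calls to the robot, and variables do not carry over. Pictures are saved under pics/ and viewed, at most 10 in all, crops included, and the job is handed in when it is done.

Besides the shell and the picture viewer there is one more tool, called after "Emit:" in YAML: its name, and indented under it one key for each argument. servo_tool: Moves the arm, as the interface text tells. Its arguments: {"type":"object","properties":{"commands":{"type":"array"}},"required":["commands"]}

```bash
mkdir -p pics
cat > h.py <<'E'
import numpy as np, cv2
from workcell import status, viewer, bot
from scipy.spatial.transform import Rotation as Ro
def ext(c, obs=None):
    k=viewer.get_calibration(c); K=np.array(k["camera_matrix"]);D=np.array(k["distortion"])
    if "R" in k: R=np.array(k["R"]);t=np.array(k["t"])
    else:
        T=np.array(k["T_tool_cam"]); W=np.eye(4);W[:3,:3]=Ro.from_quat(obs["tool_rot"]).as_matrix();W[:3,3]=obs["eef_pos"]
        I=np.linalg.inv(W@T);R=I[:3,:3];t=I[:3,3]
    return K,D,R,t
def world(c,px,d,obs=None):  # px (N,2) row,col
    K,D,R,t=ext(c,obs); px=np.atleast_2d(px).astype(float)
    u=cv2.undistortPoints(px[:,None,::-1].copy(),K,D)[:,0]
    P=np.c_[u,np.ones(len(u))]*np.reshape(d,(-1,1))
    return (P-t)@R
def at_z(c,px,z,obs=None):
    K,D,R,t=ext(c,obs); a=world(c,px,1.,obs)[0]; o=-R.T@t
    return o+(a-o)*(z-o[2])/(a[2]-o[2])
def proj(c,X,obs=None):
    K,D,R,t=ext(c,obs); return cv2.projectPoints(np.atleast_2d(X).astype(float),cv2.Rodrigues(R)[0],t,K,D)[0][:,0,::-1]
def cloud(c,depth,mask=None,obs=None):
    m=(depth>0) if mask is None else mask&(depth>0)
    px=np.argwhere(m); return world(c,px,depth[m],obs),px
E
python3 - <<'E'
from h import *
for c in["scene","side"]:
    p,d=viewer.camera(c); np.save(c,d); np.save(c+"p",p); q=p.copy()
    for i,l in enumerate(["fork_mouth","bar_eye","long_pin_knob"]):
        for r in viewer.spot_point(c,l)[:4]:
            px=r["pixel"];print(c,l,np.round(px),round(r["p"],2),np.round(world(c,px,d[int(px[0]),int(px[1])])[0],3))
    cv2.imwrite(f"pics/{c}1.png",q[:,:,::-1])
E
```

```text
scene fork_mouth [195. 282.] 0.78 [0.593 0.05  0.113]
scene bar_eye [209. 237.] 0.75 [0.453 0.094 0.099]
scene long_pin_knob [280. 375.] 0.97 [ 0.447 -0.411  0.09 ]
scene long_pin_knob [252. 380.] 0.85 [ 0.551 -0.345  0.093]
scene long_pin_knob [256. 343.] 0.83 [ 0.447 -0.316  0.113]
scene long_pin_knob [263. 288.] 0.65 [ 0.344 -0.237  0.104]
side fork_mouth [166. 284.] 0.92 [0.597 0.078 0.114]
side bar_eye [179. 231.] 0.94 [0.462 0.107 0.088]
side long_pin_knob [342. 313.] 0.95 [ 0.45  -0.416  0.104]
side long_pin_knob [288. 352.] 0.9 [ 0.561 -0.343  0.109]
side long_pin_knob [291. 291.] 0.69 [ 0.452 -0.315  0.115]
side long_pin_knob [304. 243.] 0.61 [ 0.367 -0.307  0.108]
```

View pics/scene1.png

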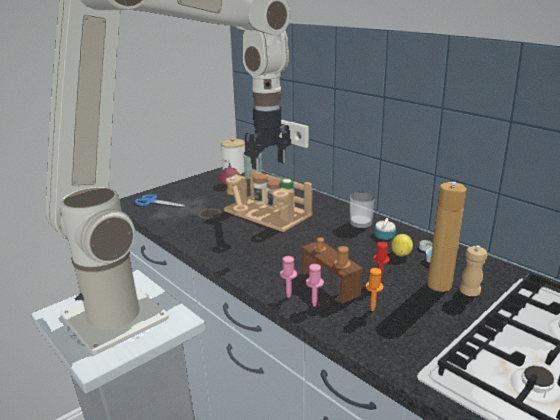

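View pics/side1.png

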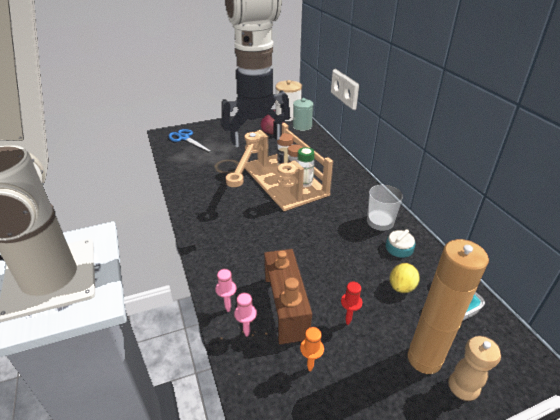

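The scene view shows the rack with its bar swung out: eye at (209,237), right-post knuckle at (195,282). The bridge's larger-knob pin is at (256,343) in scene and (291,291) in side. The pink, orange and red ones are decoys.

Run:
```python
from h import *
P={"side":{"fork":((166,284),.115),"eye":((179,231),.092),"knob":((291,291),.105),"short":((260,282),.098)},
"scene":{"fork":((195,282),.115),"eye":((209,237),.092),"knob":((256,343),.105),"short":((244,320),.098)}}
for c in P:
    for n,(px,z) in P[c].items(): print(c,n,np.round(at_z(c,px,z),4))
for c in ["side","scene"]:
    viewer.camera(c); d=np.load(c+".npy")
    for r in viewer.masks_of(c,"bar")[:2]:
        C,px=cloud(c,d,r["mask"]); s=(C[:,2]>.075)&(C[:,2]<.108)
        C=C[s]; m=C.mean(0);v=np.linalg.svd((C-m)[:,:2],full_matrices=False)[2][0]; u=(C-m)[:,:2]@v
        print(c,"bar",round(r["p"],2),len(C),np.round(r["pixel"]),m.round(3),v.round(3),u.min().round(3),u.max().round(3))
    for r in viewer.masks_of(c,"long_pin_knob")[:5]:
        C,px=cloud(c,d,r["mask"]); print(c,"knob",np.round(r["pixel"]),np.median(C,0).round(3),C[:,2].max().round(3))
    for r in viewer.masks_of(c,"fork_mouth")[:1]: 
        C,px=cloud(c,d,r["mask"]);print("fm",len(C),np.median(C,0).round(3))
print({k:np.round(v,3) for k,v in status.get_obs().items() if k in("clock","tool_rot","eef_pos")})
```

```text
side fork [0.596  0.0758 0.115 ]
side eye [0.4594 0.1011 0.092 ]
side knob [ 0.4565 -0.3065  0.105 ]
side short [ 0.4727 -0.2216  0.098 ]
scene fork [0.5902 0.0486 0.115 ]
scene eye [0.4623 0.107  0.092 ]
scene knob [ 0.4557 -0.3075  0.105 ]
scene short [ 0.4699 -0.2197  0.098 ]
side bar 0.64 445 [167. 239.] [0.498 0.143 0.097] [-0.543 -0.84 ] -0.138 0.08
side knob [346. 312.] [ 0.451 -0.41   0.079] 0.112
side knob [296. 350.] [ 0.561 -0.346  0.081] 0.11
side knob [311. 244.] [ 0.369 -0.302  0.08 ] 0.111
side knob [294. 290.] [ 0.454 -0.311  0.102] 0.126
side knob [288. 228.] [ 0.351 -0.233  0.079] 0.111
fm 3728 [0.604 0.105 0.04 ]
scene bar 0.52 244 [204. 238.] [0.497 0.146 0.096] [-0.524 -0.852] -0.134 0.087
scene knob [283. 373.] [ 0.447 -0.409  0.077] 0.112
scene knob [280. 312.] [ 0.364 -0.3    0.075] 0.112
scene knob [258. 343.] [ 0.448 -0.311  0.1  ] 0.126
scene knob [255. 381.] [ 0.558 -0.346  0.079] 0.112
scene knob [269. 287.] [ 0.347 -0.232  0.075] 0.11
fm 2878 [0.614 0.107 0.039]
{'clock': np.float64(0.8), 'eef_pos': array([ 0.5  , -0.   ,  0.239]), 'tool_rot': array([0.707, 0.707, 0.   , 0.   ])}
```

Emit:
servo_tool:
  commands:
    - [0, 45, -11, 0, 0]
    - [0, 45, -11, 0, 0]
    - [0, 45, -11, 0, 0]
    - [0, 45, -12, 0, 0]
    - [0, 0, 0, 0, 0]
    - [0, 0, 0, 50, 0]
    - [0, 0, 0, 50, 0]
    - [0, 0, 0, 51, 0]
    - [0, 0, 0, 0, 0]
    - [0, 0, 0, 0, 0]

```text
clock: 2.05
eef_pos: [0.4563, 0.1799, 0.0899]
tool_rot: [0.707, 0.707, 0.001, 0.0]
ft_force: [0.6, 0.8, 1.2]
grip_width: 0.0002
grasp_force: 0.0
```

Now sweep along the arc toward shut.

Emit:
servo_tool:
  commands:
    - [0, -5, 15, 0, 0]
    - [0, -5, 15, 0, 0]
    - [0, -6, 15, 0, 0]
    - [0, -7, 15, 0, 0]
    - [0, -8, 15, 0, 0]
    - [0, -8, 12, 0, 0]
    - [0, -8, 10, 0, 0]
    - [0, 0, 6, 0, 0]
    - [0, 0, 0, 0, 0]
    - [0, 0, 0, 0, 0]

```text
clock: 3.3
eef_pos: [0.5578, 0.1333, 0.0883]
tool_rot: [0.707, 0.707, -0.0, -0.0]
ft_force: [-0.2, 1.3, -0.6]
grip_width: 0.0
grasp_force: 0.0
```

Emit:
servo_tool:
  commands:
    - [0, 0, 4, 0, 0]
    - [0, 0, 4, 0, 0]
    - [0, 0, 3, 0, 0]
    - [0, 0, 0, 0, 0]

```text
clock: 3.8
eef_pos: [0.5693, 0.133, 0.0883]
tool_rot: [0.707, 0.707, 0.0, 0.0]
ft_force: [-0.4, -0.0, 1.1]
grip_width: -0.0001
grasp_force: 0.0
```

Run:
```python
from h import *
p,d=viewer.camera("side"); np.save("s2",d)
for l in["fork_mouth","bar_eye"]:
    for r in viewer.spot_point("side",l)[:2]: print(l,np.round(r["pixel"],1),round(r["p"],2),at_z("side",r["pixel"],.115).round(3))
cv2.imwrite("pics/s2.png",cv2.resize(p[100:240,190:370,::-1],None,fx=4,fy=4))
```

```text
bar_eye [171.9 287.4] 0.51 [0.594 0.047 0.115]
```

View pics/s2.png

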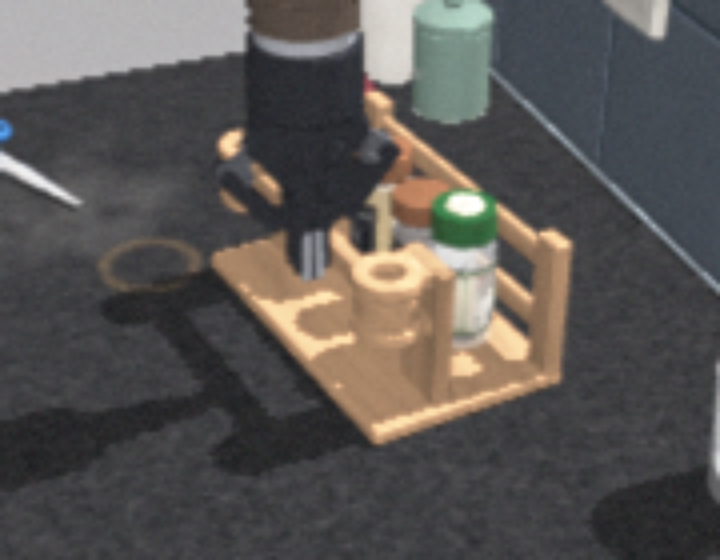

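The bar is now nearly shut, with the eye under the knuckle. The knuckle hole shows at full-picture (167.5, 287.5). I'll nudge it on to the stop.

Emit:
servo_tool:
  commands:
    - [0, 0, 2, 0, 0]
    - [0, 0, 2, 0, 0]
    - [0, 0, 0, 0, 0]

```text
clock: 4.32
eef_pos: [0.5699, 0.1329, 0.0881]
tool_rot: [0.707, 0.707, -0.002, -0.002]
ft_force: [-8.4, -0.1, 5.9]
grip_width: -0.0002
grasp_force: 4.2
```

Emit:
servo_tool:
  commands:
    - [0, 0, 2, 0, 0]
    - [0, 0, 0, 0, 0]

```text
clock: 4.58
eef_pos: [0.5701, 0.1329, 0.088]
tool_rot: [0.707, 0.707, -0.004, -0.003]
ft_force: [-12.9, -0.4, 8.5]
grip_width: -0.0004
grasp_force: 6.5
```

Run:
```python
from h import *
print(at_z("side",(167.5,287.5),.115).round(4))
o=status.get_obs();print(o["eef_pos"],o["ft_force"],o["ft_torque"])
```

```text
[0.6016 0.0658 0.115 ]
[0.57010504 0.1329241  0.08800998] [-12.87251126  -0.39725984   8.47568075] [0.0356675  2.50389629 0.10229785]
```

At the stop: the force rose without motion. Back off, rise and look with the wrist camera.

Emit:
servo_tool:
  commands:
    - [85, 0, -15, 0, 0]
    - [0, 0, -25, 0, 0]
    - [0, 0, 0, -50, 0]
    - [85, 0, 0, -60, 0]
    - [85, -30, 10, -50, 0]
    - [85, -37, 15, -20, 0]
    - [85, 0, 0, 0, 0]
    - [85, 0, 0, 0, 0]

```text
clock: 5.58
eef_pos: [0.5597, 0.066, 0.2677]
tool_rot: [0.707, 0.707, -0.0, -0.0]
ft_force: [-0.2, 0.1, -0.5]
grip_width: 0.0848
grasp_force: 0.0
```

Run:
```python
from h import *
k=viewer.get_calibration("wrist");print(np.round(k["T_tool_cam"],3))
o=status.get_obs();p,d=viewer.camera("wrist");print(o["eef_pos"],o["clock"])
for l in["fork_mouth","bar_eye"]:
    for r in viewer.spot_point("wrist",l)[:2]: print(l,np.round(r["pixel"],1),round(r["p"],2),at_z("wrist",r["pixel"],.115 if l[0]=="f" else .092,o).round(4))
np.savez("w1",p=p,d=d,e=o["eef_pos"],q=o["tool_rot"])
cv2.imwrite("pics/w1.png",p[:,:,::-1])
```

```text
[[-0.002 -0.953 -0.303  0.075]
 [ 1.    -0.001 -0.001  0.001]
 [ 0.    -0.303  0.953 -0.136]
 [ 0.     0.     0.     1.   ]]
[0.559749   0.06601417 0.26769324] 5.575
fork_mouth [194.7 320.4] 0.58 [0.6006 0.0638 0.115 ]
bar_eye [186.9 316.4] 0.65 [0.5993 0.0659 0.092 ]
```

View pics/w1.png

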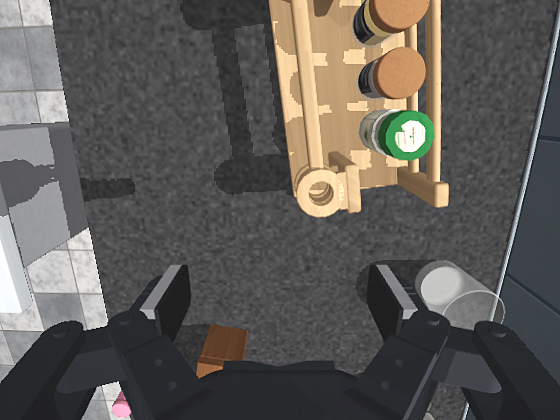

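The wrist view shows the bar shut, with the eye hole in line with the knuckle hole at about (192,320). Fork measured at (0.6005, 0.064). Next the pin.

Emit:
servo_tool:
  commands:
    - [55, -47, -13, 0, 0]
    - [55, -47, -13, 0, 0]
    - [55, -47, -13, 0, 0]
    - [55, -47, -13, 0, 0]
    - [55, -47, -13, 0, 0]
    - [55, -46, -13, 0, 0]
    - [55, -46, -13, 0, 0]
    - [55, -46, -13, 0, 0]
    - [55, 0, 0, 0, 0]
    - [55, 0, 0, 0, 0]

```text
clock: 6.98
eef_pos: [0.456, -0.3062, 0.2676]
tool_rot: [0.707, 0.707, 0.0, -0.001]
ft_force: [-0.1, -0.2, -0.0]
grip_width: 0.055
grasp_force: 0.0
```

Run:
```python
from h import *
o=status.get_obs();p,d=viewer.camera("wrist");print(o["eef_pos"],o["clock"])
for r in viewer.spot_point("wrist","long_pin_knob")[:5]: print(np.round(r["pixel"],1),round(r["p"],2),at_z("wrist",r["pixel"],.105,o).round(4))
C,px=cloud("wrist",d,None,o)
s=(abs(C[:,2]-.125)<.004)&(np.hypot(C[:,0]-.455,C[:,1]+.308)<.03); print("top",s.sum(),C[s].mean(0).round(4),(C[s].min(0)+C[s].max(0))/2,np.ptp(C[s],0))
cv2.imwrite("pics/w2.png",p[:,:,::-1])
```

```text
[ 0.45597469 -0.30617839  0.26762144] 6.975
[106.5 173.8] 0.89 [ 0.3599 -0.2265  0.105 ]
[177.6 196. ] 0.8 [ 0.3754 -0.2934  0.105 ]
[219.9 380.5] 0.69 [ 0.5611 -0.3376  0.105 ]
[273.9 276.7] 0.68 [ 0.4544 -0.3996  0.105 ]
[192. 282.] 0.6 [ 0.4599 -0.3081  0.105 ]
top 586 [ 0.459  -0.3048  0.1257] [ 0.45926746 -0.30494776  0.12469735] [0.02538519 0.02512243 0.00721981]
```

View pics/w2.png

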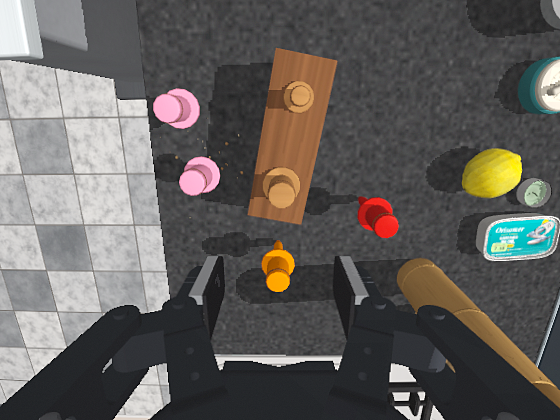

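The larger-knob pin in the bridge is at (188,281) and the short one at (95,298). The pink and red pins stand clear of the finger paths.

Emit:
servo_tool:
  commands:
    - [55, 1, 3, 40, 0]
    - [55, 0, 0, 40, 0]
    - [55, 0, 0, 40, 0]
    - [55, 0, 0, 30, 0]
    - [55, 0, 0, 20, 0]
    - [55, 0, 0, 0, 0]
    - [15, 0, 0, 0, 0]
    - [15, 0, 0, 0, 0]
    - [15, 0, 0, 0, 0]
    - [15, 0, 0, 0, 0]
    - [15, 0, 0, 0, 0]

```text
clock: 8.45
eef_pos: [0.4601, -0.3064, 0.1]
tool_rot: [0.707, 0.707, 0.001, 0.001]
ft_force: [2.0, 1.3, 6.2]
grip_width: 0.0246
grasp_force: 59.0
```

Run:
```python
from h import *
w=np.load("w1.npz");o=dict(eef_pos=w["e"],tool_rot=w["q"]);C,px=cloud("wrist",w["d"],None,o)
s=(abs(C[:,2]-.115)<.005)&(np.hypot(C[:,0]-.6,C[:,1]-.065)<.035);c=px[s]
A=C[s];print(s.sum(),A.mean(0).round(4),(A.min(0)+A.max(0))/2,np.ptp(A,0))
g=cv2.cvtColor(w["p"],cv2.COLOR_RGB2GRAY)
# fit outer circle on top-level points
e,r=cv2.minEnclosingCircle(A[np.hypot(A[:,0]-.6,A[:,1]-.065)<.026][:,:2].astype(np.float32));print(e,r)
```

```text
1954 [0.6071 0.0673 0.1158] [0.60589863 0.06673399 0.11409933] [0.0576661  0.04946042 0.00809889]
(0.6015664935112, 0.0651850551366806) 0.024922862648963928
```

Emit:
servo_tool:
  commands:
    - [15, 0, 0, -20, 0]
    - [15, 0, 0, -40, 0]
    - [15, 0, 0, -50, 0]
    - [15, 0, 0, -40, 0]
    - [15, 40, 15, 0, 0]
    - [15, 40, 16, 0, 0]
    - [15, 40, 15, 0, 0]
    - [15, 40, 16, 0, 0]
    - [15, 40, 16, 0, 0]
    - [15, 40, 16, 0, 0]
    - [15, 40, 16, 0, 0]
    - [15, 40, 15, 0, 0]
    - [15, 40, 16, 0, 0]
    - [15, 10, 0, 0, 0]
    - [15, 0, 0, 0, 0]
    - [15, 0, 0, 0, 0]

```text
clock: 10.45
eef_pos: [0.5996, 0.0627, 0.2484]
tool_rot: [0.708, 0.707, -0.0, 0.0]
ft_force: [0.1, 0.3, -1.2]
grip_width: 0.0249
grasp_force: 59.1
```

Run:
```python
from h import *
o=status.get_obs();print(o["eef_pos"])
ims=[]
for c in["scene","side","wrist"]:
    p,d=viewer.camera(c)
    if c=="wrist": np.savez("w3",p=p,d=d,e=o["eef_pos"],q=o["tool_rot"]); q=p[100:400,150:450]
    else:
        r0,c0=(110,215) if c=="scene" else (90,225); q=p[r0:r0+110,c0:c0+110]
    ims.append(cv2.resize(q,(400,400) if c!="wrist" else (400,400)))
cv2.imwrite("pics/m3.png",cv2.resize(np.hstack(ims[1:]),(800,400))[:,:,::-1])
```

```text
[0.59959718 0.06273301 0.24835449]
```

View pics/m3.png

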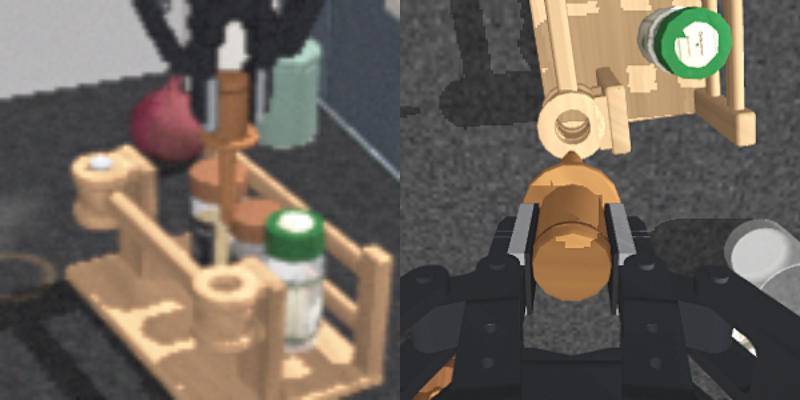

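Side and wrist crops show the pin hanging straight in the grip. In the wrist picture its tip is at about (215,278) and the knuckle hole at (193,280).

Run:
```python
from h import *
w=np.load("w3.npz");o=dict(eef_pos=w["e"],tool_rot=w["q"])
print("hole",at_z("wrist",(193.5,280.5),.115,o),"tip far edge",at_z("wrist",(214,278.2),.1644,o))
C,px=cloud("wrist",w["d"],None,o)
s=(abs(C[:,2]-.115)<.005)&(np.hypot(C[:,0]-.601,C[:,1]-.065)<.027);e,r=cv2.minEnclosingCircle(C[s][:,:2].astype(np.float32));print("ring",e,r)
T=o["eef_pos"][2]+.025
s=(abs(C[:,2]-T)<.004)&(np.hypot(C[:,0]-.6,C[:,1]-.063)<.02);A=C[s];print("knobtop",s.sum(),A.min(0),A.max(0))
s=(abs(C[:,2]-T+.04)<.004)&(np.hypot(C[:,0]-.6,C[:,1]-.063)<.03);A=C[s];print("collar",s.sum(),A.min(0),A.max(0))
```

```text
hole [0.601959   0.06671922 0.115     ] tip far edge [0.59993379 0.06397837 0.1644    ]
ring (0.6024901270866394, 0.06512641906738281) 0.025823580101132393
knobtop 3231 [0.58174996 0.04956257 0.26935671] [0.61813803 0.07643399 0.27735273]
collar 1291 [0.58067608 0.06438189 0.23020603] [0.61971234 0.08299717 0.23735112]
```

Emit:
servo_tool:
  commands:
    - [15, 3, 2, 10, 0]
    - [15, 0, 0, 20, 0]
    - [15, 0, 0, 15, 0]
    - [15, 0, 0, 10, 0]
    - [15, 0, 0, 10, 0]
    - [15, 0, 0, 0, 0]

```text
clock: 11.35
eef_pos: [0.6015, 0.0669, 0.1824]
tool_rot: [0.707, 0.707, -0.001, -0.001]
ft_force: [-0.7, 0.5, -1.2]
grip_width: 0.0244
grasp_force: 59.1
```

Emit:
servo_tool:
  commands:
    - [15, 0, 0, 10, 0]
    - [15, 0, 0, 10, 0]
    - [15, 0, 0, 10, 0]
    - [15, 0, 0, 10, 0]
    - [15, 0, 0, 0, 0]

```text
clock: 11.98
eef_pos: [0.6011, 0.0669, 0.1419]
tool_rot: [0.707, 0.707, -0.001, -0.001]
ft_force: [-0.9, 0.9, -1.3]
grip_width: 0.024
grasp_force: 59.1
```

Emit:
servo_tool:
  commands:
    - [15, 0, 0, 4, 0]
    - [15, 0, 0, 2, 0]
    - [15, 0, 0, 0, 0]

```text
clock: 12.35
eef_pos: [0.602, 0.067, 0.1373]
tool_rot: [0.707, 0.707, 0.0, 0.0]
ft_force: [0.8, 0.3, -0.8]
grip_width: 0.0247
grasp_force: 59.1
```

Emit:
servo_tool:
  commands:
    - [20, 0, 0, 0, 0]
    - [30, 0, 0, 0, 0]
    - [45, 0, 0, 0, 0]
    - [55, 0, 0, 0, 0]
    - [55, 0, 0, 0, 0]

```text
clock: 12.98
eef_pos: [0.6021, 0.067, 0.1374]
tool_rot: [0.707, 0.707, 0.0, 0.0]
ft_force: [-0.8, -0.2, 0.1]
grip_width: 0.0549
grasp_force: 0.0
```

Emit:
servo_tool:
  commands:
    - [55, 0, 0, -20, 0]
    - [55, 0, 0, -40, 0]
    - [55, 0, 0, -50, 0]
    - [55, 0, 0, -30, 0]
    - [55, -40, 0, 0, 0]
    - [55, 0, 0, 0, 0]

```text
clock: 13.72
eef_pos: [0.6022, 0.025, 0.278]
tool_rot: [0.708, 0.706, 0.0, 0.001]
ft_force: [0.6, 0.3, -0.3]
grip_width: 0.0552
grasp_force: 0.0
```

Run:
```python
from h import *
o=status.get_obs();print(o["eef_pos"],o["clock"])
p,d=viewer.camera("side");w,dw=viewer.camera("wrist");C,px=cloud("wrist",dw,None,o)
s=(C[:,2]>.09)&(np.hypot(C[:,0]-.602,C[:,1]-.066)<.022);A=C[s];print(np.histogram(A[:,2],np.arange(.09,.18,.005)))
t=A[A[:,2]>.152];print(t.mean(0) if len(t) else 0)
cv2.imwrite("pics/f.png",np.hstack([cv2.resize(p[110:220,225:335],(400,400)),cv2.resize(w[50:350,150:450],(400,400))])[:,:,::-1])
```

```text
[0.60219792 0.02497772 0.27797454] 13.725
(array([  0,   1,   2,   0,  18, 284, 541,   9,   6,  15,   8,   7,   4,
        98, 708,   0,   0]), array([0.09 , 0.095, 0.1  , 0.105, 0.11 , 0.115, 0.12 , 0.125, 0.13 ,
       0.135, 0.14 , 0.145, 0.15 , 0.155, 0.16 , 0.165, 0.17 , 0.175]))
[0.60317419 0.0668305  0.16108043]
```

View pics/f.png

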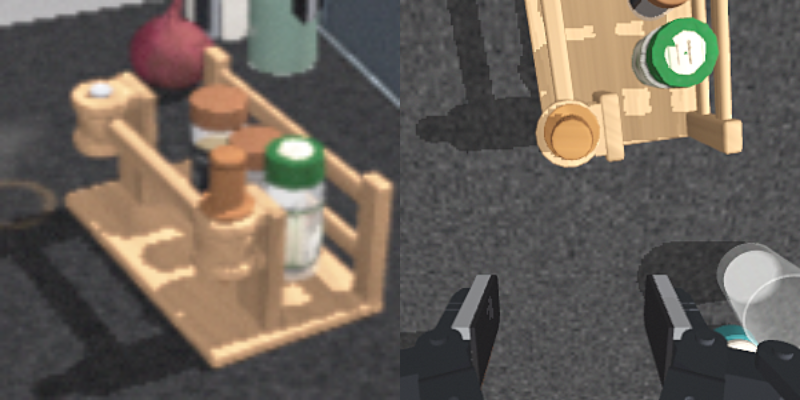

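The pin stands upright in the knuckles with its collar flat on the upper one. The knob top is at 0.160, as expected, and the gripper is clear.

```bash
python3 -c "
from workcell import bot
print(bot.job_done())"
```

```text
the job is handed in; nothing more can be done
None
```

The bar is shut at its stop, the long pin is dropped through both knuckles and the eye with its collar seated on the upper knuckle, the gripper is clear, and the job was handed in at about 14 s.

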